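# Hook the bin lever open, bin the comb, let the lid down

### The job

Throw the old black comb away in the little hand-lever bin: press the pad of the bin's lever right down so that the lid swings up, push it sideways, away from the bin, and let it come up behind the lip of its slot plate, so that it stays hooked there and holds the lid raised when you let go. Drop the comb into the bin. Then press the lever down again, bring it back out of the notch and let it up slowly under your hand until the lid is shut, without letting the lid slam, and leave the other things on the console where they are.

Things in the scene. Friction and masses are not known exactly. Their poses are not given: they have to be found in the camera images.
- bin: Small rectangular aluminium waste bin with a hinged lid and a hand lever beside its +y wall; it stands firmly, does not slide. Shell 160 mm along its x, 210 along y, 170 high, walls 4. Origin: centre of its underside; its -x face is the front, towards the robot. Lid hinge along y at x +84, z 172 mm (rear).
- lid (a joint): Lid angle in rad: 0 shut, about 1.4 with the lever hooked in the notch, 1.84 with the lever fully down. A rod joins it to the lever, so it moves only with the lever. If the lever is let go out of the notch, the lid slams shut (12 rad/s and more); over 8 rad/s counts as slamming.
- lever (a joint): How far the lid-lift lever is pressed, rad: 0 up (lid shut; bar tilted 0.20 rad, front up), 0.35 resting in the notch, over 0.41 to pass under the lip, 0.46 at its bottom stop. It rocks about point lever_pivot. Pressing the pad takes 3 to 4 N; spring and lid push it back up, following a hand that rises at 0.1 m/s well below slamming speed.
- lever_arm (a joint): Sideways swing of the lever's front part, rad: 0 in line with the upright slot, growing outwards (bin +y), 0.20 to 0.29 in the notch, stop at 0.34. It turns on an upright pin 12 mm in front of the lever's pivot; light friction, no spring.
- lever_pivot (a point): Axis (along bin y) on which the lever rocks: bin (0, +125, 100) mm. Axes as the bin's. The 8 mm bar runs forward (-x) from here through the slot plate to the pad.
- slot_plate (a point): Upright steel plate, 4 mm thick, in the plane of the bin's front, with the J-shaped slot the bar runs in. This point: bin (-82, +125, 100) mm, in the upright slot (11 mm wide). At its foot the slot opens outwards (+y) under a lip 5 mm wide and 5 mm deep into a notch 11 to 23 mm out from here, where a ceiling at z 92 mm holds the bar down. Plate z 47 to 139 mm, to 33 mm out.
- pad (a point): Centre of the upper face of the lever's pad, 172 mm from the pivot along the bar, 5 mm above its axis: dark steel plate 56 mm along the bar, 48 across, ribbed, with upturned edges 10 mm high on both long sides, 42 mm between. At rest at bin (-168, 125, 138) mm; hooked about (-166, 161, 81); fully down about 60 high. Frame: -x forward along the bar, y across, z out of the pad.
- mouth (a point): Centre of the bin's open top, in the plane of the rim, 170 mm above the console; the opening is 152 mm (bin x) by 202 mm (bin y). Axes as the bin's.
- lid_edge (a point): Middle of the lid's free front edge; the lid is 170 mm by 218 mm, 11 mm thick. Raised, it stands nearly upright at the rear of the bin, its edge about 0.34 m above the console.
- comb: Black plastic wide-toothed comb with a handle, lying flat, 150 mm long, 10 mm thick, 38 mm wide over the teeth, about 45 g. Origin: centre of its underside; x runs along it from the handle (-75 mm) to the toothed end (+75 mm); the teeth point to -y (to y = -22 mm), the back lies at y = +16 mm.
- comb_grip (a point): Where to grip the comb: the middle thickness of the handle, 25 mm from the comb's centre towards the handle end, where the handle is 24 mm wide across the comb's y.
- bowl: Oval wooden bowl, about 180 mm by 120 mm, 53 mm high, empty; origin at the centre of its underside. Not to be disturbed.
- canister: Aluminium screw-top canister standing upright, 66 mm across, 100 mm high; origin at the centre of its underside. Not to be disturbed.
- pill_box: Green plastic flip-top pill box, shut, 60 by 92 by 30 mm; origin at the centre of its underside. Not to be disturbed.
- key_ring: Chrome key ring, 48 mm across, with two keys, lying flat, about 110 mm long and 4 mm thick; origin beneath its middle. Not to be disturbed.

How it is judged:
By the outcome, as a careful person would: the job done as asked, in the order asked, and still so for the second after the job is handed in, with the robot touching nothing.
It also fails if it takes over 72 s, if anything falls off the work surface, if the arm or the gripper's body presses on something with over 40 N, if the wrist force passes 120 N, or if a joint passes its speed limit or range.

### The arm

A 6-joint arm with a two-finger parallel gripper is mounted at the origin on the work surface. World frame = base frame: x ahead of the robot, y to its left, z up, the work surface at z = 0. Lengths are in m, angles in degrees, forces in N, time in s.
With the tool pointing down it reaches from about 0.325 to 0.85 m from the base axis. Payload 15.5 kg.
Tool frame: the origin (TCP) lies on the centre line of the jaws, within the pads' length; the fingertips stand 22 mm ahead of it and the grasp point (between the pads) lies 3 mm ahead of it; z points along the fingers, y is the direction in which the jaws open and shut (so a half turn about z gives the same grasp; the last joint's range is limited). The gripper opens to 91 mm and grips with 3 to 60 N. Pads are 32 mm wide; open, the fingers measure 118 mm over their backs; the gripper's body (76 mm by 178 mm) begins 60 mm behind the grasp point.
Start: joints at [-82.649, 28.281, 77.091, -0, 74.628, -5.472], TCP at [0.139, -0.609, 0.236] pointing down, gripper open.
Joint ranges: [-166.48, 166.48], [-47.26, 123.95], [12.59, 153.08], [-70.14, 250.14], [6.76, 159.57], [-176.63, 176.63]. Speed limits (degrees/s): [108.29, 108.29, 147.25, 172.46, 172.46, 172.46].

### API

Orientations are given as [roll, pitch, yaw] about the fixed x, y, z axes, in that order (R = Rz(yaw) Ry(pitch) Rx(roll)).
In Python, from cell import bot gives the robot as it stands.
- The arm moves only by the tool move_arm, never from a script. Its argument "commands" is a list that holds one entry, the list of rows, each a list of 7 numbers: the shift along the tool's x, y, z in mm, then the turn, a rotation vector about the tool's x, y, z in degrees, then the opening, from 0 (shut) to 1 (fully open). In form: [[[x, y, z, wx, wy, wz, jaw], ...]]. A call has 1 to 20 rows; each row is the pose to reach, as a shift and turn from the pose commanded when the call began, along the tool's axes at that moment; what a row does not reach only later rows make up. A row lasts 1/12 s, in which the tool goes at most 41.7 mm and 7.16 degrees, less where a joint would pass 70% of its speed; a pose out of reach is approached as far as the arm can. A call with a gripper value outside its range is refused whole. The fingers move at their own pace and stop on an object; "grip_force" is the grip in N (left out, the last holds). Time passes only in rows, so rows that repeat a pose let the fingers close. It gives the time, the measured TCP pose, the force and the opening at its end, in the units of the state.
- bot.observe(): the state, without advancing time (a new reading comes with each control period).
- bot.camera(name): name is "side" or "top"; returns a dict with "pixels" (400x640x3 uint8, red, green, blue), "camera_matrix" (3x3 intrinsics, pixels), "k1" (the pictures are not rectified: a ray, as slopes to the right and down, at radius r is drawn at 1 + k1 r^2 times it, then the intrinsics apply), "origin" and "attitude" of the camera in the world. Camera axes: x right, y up, looking along -z (the intrinsics and any distortion apply to the point x, -y, -z); pixel columns grow to the right and rows downward; lengths in m; the calibration is good to about 2 mm. A picture is of the moment at which its call begins. There is no depth.
- bot.job_done(): hands the job in, once; it reports no verdict.
The state is a dict: "time_s": time; "q": joint angles; "joint_vel": joint speeds; "tau": joint torques, N m; "ee_pos": TCP position; "tcp_rot": TCP orientation; "wrist_force": force on the tool from outside, world axes, zero at the start; "ft_torque": the same for the moment, N m; "gripper_width": finger opening in m.
Only numpy, scipy, OpenCV 4.12 (cv2) and the standard library are available. Lean on these libraries where they do the work, as an engineer would, in place of code of your own. Each camera call takes 0.05 s, during which the arm holds its last target. There are 200 camera calls.

## Working session

There is one attempt and no reset: what is moved stays moved. The work goes in short steps, Python scripts to look and compute and a tool call to move; the robot and the scene stay as the last step left them, time stands still between calls to the robot, and variables do not carry over. Pictures are saved under pics/ and viewed, on a budget of 10 in all, crops included, one or two more only if the job needs it, and the job is handed in when it is done.

Besides the shell and the picture viewer there is one more tool, called after "Emit:" as name(argument=value, ...), one argument or row to a line, values as JSON. move_arm: Moves the arm, as the interface text tells. Its arguments: {"type":"object","properties":{"commands":{"type":"array","items":{"type":"array","items":{"type":"array","items":{"type":"number"}}}},"grip_force":{"type":"number"}},"required":["commands"]}

```bash
mkdir -p pics; ls; python3 - <<'E'
from cell import bot
import cv2
print(bot.observe())
for n in("side","top"):
    c=bot.camera(n); cv2.imwrite(f"pics/{n}0.png",c["pixels"][:,:,::-1])
    print(n,c["camera_matrix"],c["k1"],c["origin"],c["attitude"])
E
```

```text
pics
{'time_s': 0.0, 'q': array([-8.26491308e+01,  2.83138406e+01,  7.71275092e+01,  3.79675167e-03,
        7.46268454e+01, -5.47181787e+00]), 'joint_vel': array([-5.10940288e-02, -7.97590002e-05,  4.74718650e-02,  6.47362220e-02,
       -8.69386849e-02,  5.59770751e-02]), 'tau': array([ 4.68696337e-03, -8.78809476e+01, -3.81842744e+01,  7.12009775e-02,
        5.33692993e-02, -1.88937804e-05]), 'ee_pos': array([ 0.13868778, -0.60906394,  0.23534733]), 'tcp_rot': array([-1.79932465e+02, -1.01458527e-02,  1.28216724e+01]), 'wrist_force': array([ 0.5157117 , -0.05408394, -0.04483039]), 'ft_torque': array([-0.0057108 ,  0.02243001,  0.01017728]), 'gripper_width': 0.09107504581016473}
side [[504.37389855   0.         313.19698253]
 [  0.         504.37389855 199.37122194]
 [  0.           0.           1.        ]] -0.06550389259819668 [0.37755654 1.16252255 1.00667569] [ 5.15898542e+01 -2.81736278e-02 -1.69322880e+02]
top [[450.677944     0.         318.76581832]
 [  0.         450.677944   195.59277519]
 [  0.           0.           1.        ]] -0.09241014482055016 [0.40207294 0.07151864 1.53342779] [  6.96191272   0.12404232 -90.48763701]
```

View pics/top0.png

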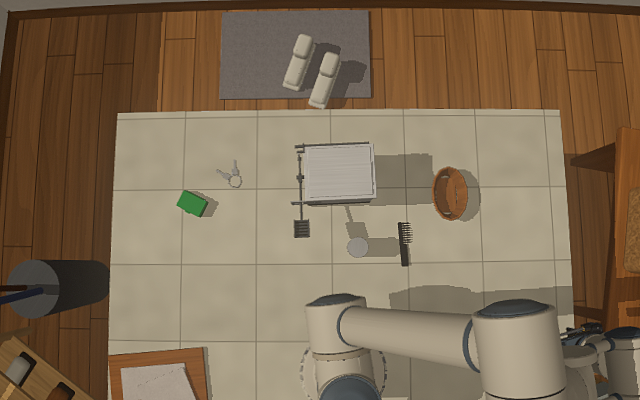

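View pics/side0.png

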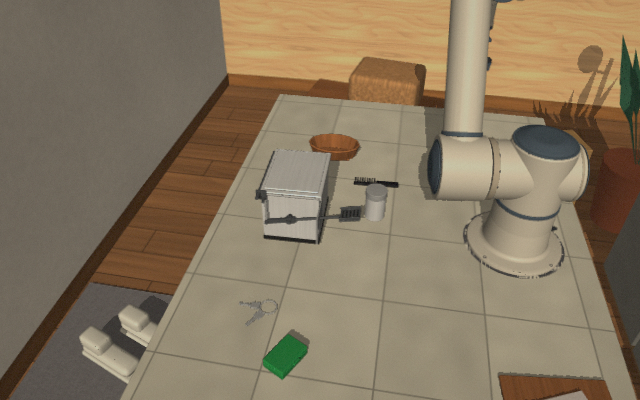

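The top view shows the bin at about (340,172), with its lever on the left and the pad at (301,228). The canister is at (357,246), the comb at (405,243) with its teeth towards the top, the bowl at (450,193), the pill box at (192,203) and the keys at (232,177). The side view shows the pad at (350,214), the comb at (376,183) and the canister at (375,203).

```bash
cat > h.py <<'E'
import numpy as np, cv2
from scipy.spatial.transform import Rotation as R
CAM={}
def cam(c,n): CAM[n]=c
def load():
    from cell import bot
    for n in("side","top"): CAM[n]=bot.camera(n)
def rot(c): return R.from_euler("xyz",c["attitude"],degrees=True).as_matrix()
def dist(c): return np.array([c["k1"],0,0,0,0.])
def ray(n,uv):
    c=CAM[n]; K=np.array(c["camera_matrix"])
    x,y=cv2.undistortPoints(np.array([[uv]],float),K,dist(c))[0,0]
    d=rot(c)@np.array([x,-y,-1]); return np.array(c["origin"]),d/np.linalg.norm(d)
def plane(n,uv,z):
    o,d=ray(n,uv); return o+d*(z-o[2])/d[2]
def tri(a,b):
    (o1,d1),(o2,d2)=ray("top",a),ray("side",b)
    s=np.linalg.lstsq(np.c_[d1,-d2],o2-o1,rcond=None)[0]
    p,q=o1+s[0]*d1,o2+s[1]*d2; return (p+q)/2,np.linalg.norm(p-q)
def proj(n,p):
    c=CAM[n]; v=rot(c).T@(np.array(p)-c["origin"]); v=v*[1,-1,-1]
    return cv2.projectPoints(v[None],np.zeros(3),np.zeros(3),np.array(c["camera_matrix"]),dist(c))[0].ravel()
E
python3 - <<'E'
from h import *
load()
t=CAM["top"]["pixels"][130:280,280:480]; s=CAM["side"]["pixels"][140:250,240:440]
im=np.vstack([cv2.resize(t,None,fx=3,fy=3,interpolation=2)[:330*9//9+60],cv2.resize(s,None,fx=3,fy=3,interpolation=2)[:210]])
print(im.shape)
im=np.zeros((600,800,3),np.uint8); im[:375,:500]=cv2.resize(t,(500,375),interpolation=2)
im=np.vstack([cv2.resize(CAM["top"]["pixels"][135:275,285:425],(600,600),interpolation=2)])
cv2.imwrite("pics/tz.png",im[:,:,::-1])
cv2.imwrite("pics/sz.png",cv2.resize(CAM["side"]["pixels"][140:250,250:410],(800,550),interpolation=2)[:,:,::-1])
E
```

```text
(600, 600, 3)
```

View pics/tz.png

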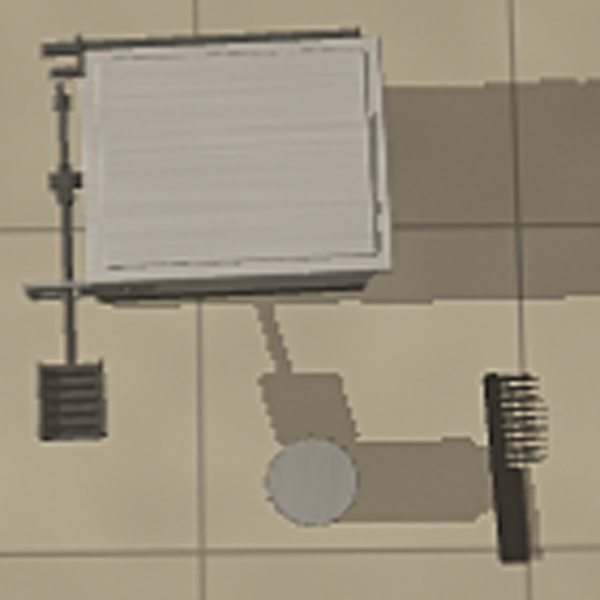

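View pics/sz.png

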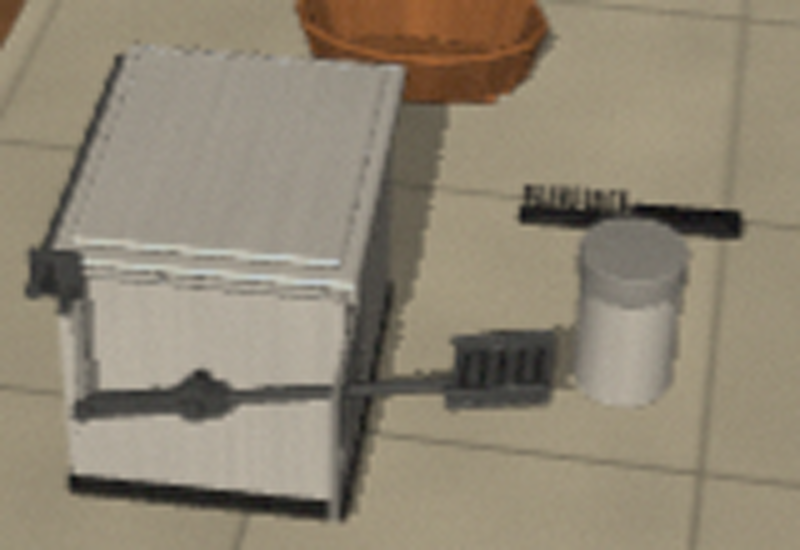

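The zooms show the pad corners clearly. In the top zoom they are (38,366), (103,362), (105,440) and (40,440). In the side zoom they are (452,338), (555,332), (550,400) and (445,408). The comb handle end is at (514,561) in the top zoom and (742,225) in the side zoom; the tooth end's back corner is at (485,374) and (519,215). I'll triangulate these.

```bash
python3 - <<'E'
from h import *
load(); np.set_printoptions(precision=4,suppress=True)
T=lambda u,v:(285+u/4.2857-.4,135+v/4.2857-.4)
S=lambda u,v:(250+u/5-.4,140+v/5-.4)
for n,a,b in [("pad far+y",(38,366),(452-4,405)),("pad far-y",(103,362),(454,338)),("pad near -y",(105,440),(555,332)),("pad near+y",(40,440),(549,402)),
 ("comb handle end +y",(499,562),(741,235)),("comb tooth back",(485,374),(519,220)),
 ("canister top c",(312,480),(634,255)),("lid front right?",(392,268),(404,68)),("lid front left",(85,283),(352,290)),("lever bar at plate",(67,290),(343,390)),("pivot",(65,181),(202,393))]:
    p,e=tri(T(*a),S(*b)); print(n,p,"gap",round(e,4))
print("comb z.01", [plane("top",T(*u),.01)[:2] for u in((499,562),(529,560),(485,374),(500,374))])
print("comb side z.01", [plane("side",S(*u),.01)[:2] for u in((741,213),(741,235),(519,220))])
# top-view dark mask of comb
g=CAM["top"]["pixels"][215:270,395:418].max(2); m=(g<75).astype(np.uint8)
n,l,st,ce=cv2.connectedComponentsWithStats(m); print(st,ce+[395,215])
E
```

```text
pad far+y [0.4973 0.1526 0.1303] gap 0.0002
pad far-y [0.5003 0.1052 0.1375] gap 0.0017
pad near -y [0.4448 0.1039 0.1489] gap 0.0039
pad near+y [0.4438 0.1508 0.1394] gap 0.0006
comb handle end +y [ 0.3483 -0.2025  0.0016] gap 0.0005
comb tooth back [ 0.4964 -0.1959 -0.0016] gap 0.0007
canister top c [ 0.4133 -0.0485  0.0914] gap 0.0003
lid front right? [ 0.5624 -0.1014  0.1722] gap 0.0006
lid front left [0.5545 0.1169 0.1718] gap 0.0024
lever bar at plate [0.5561 0.1321 0.114 ] gap 0.0029
pivot [0.6374 0.1337 0.1007] gap 0.0021
comb z.01 [array([ 0.3484, -0.201 ]), array([ 0.3496, -0.2247]), array([ 0.496 , -0.1939]), array([ 0.4959, -0.2058])]
comb side z.01 [array([ 0.3502, -0.2157]), array([ 0.3488, -0.1911]), array([ 0.4947, -0.1802])]
[[  0   0  23  55 982]
 [  3   7  12  44 265]
 [  8  10   6   1   6]
 [ 10  17   5   1   5]
 [  9  25   2   1   2]
 [ 12  24   3   2   4]
 [ 12  27   1   1   1]] [[406.8381 241.4735]
 [402.8679 244.5811]
 [405.5    225.    ]
 [407.     232.    ]
 [404.5    240.    ]
 [407.75   239.25  ]
 [407.     242.    ]]
```

Measured so far:
- **Bin:** yaw about 2°, origin about (0.643, 0.009).
- **Pad:** centre (0.471, 0.128), height about 0.138. The text gives 0.138.
- **Comb grip:** (0.398, -0.212), yaw about 2.6°. The back edge measures 148 mm and the comb lies at z about 0.

Next I go above the pad with the jaws shut, offset 4 mm outward.

Emit:
move_arm(
  commands=[
    [[240, -320, 0, 0, 0, 5, 0], [488, -649, 0, 0, 0, 10.8, 0], [488, -649, 0, 0, 0, 10.8, 0], [488, -649, 0, 0, 0, 10.8, 0], [488, -649, 0, 0, 0, 10.8, 0], [488, -649, 0, 0, 0, 10.8, 0], [488, -649, 0, 0, 0, 10.8, 0], [488, -649, 0, 0, 0, 10.8, 0], [488, -649, 0, 0, 0, 10.8, 0], [488, -649, 0, 0, 0, 10.8, 0], [488, -649, 0, 0, 0, 10.8, 0], [488, -649, 0, 0, 0, 10.8, 0], [488, -649, 0, 0, 0, 10.8, 0], [488, -649, 0, 0, 0, 10.8, 0], [488, -649, 0, 0, 0, 10.8, 0], [488, -649, 0, 0, 0, 10.8, 0], [488, -649, 0, 0, 0, 10.8, 0], [488, -649, 0, 0, 0, 10.8, 0], [488, -649, 0, 0, 0, 10.8, 0], [488, -649, 0, 0, 0, 10.8, 0]],
  ],
  grip_force=20,
)

```text
time_s: 1.97
ee_pos: [0.4718, 0.1356, 0.236]
tcp_rot: [-180.0, -0.1, 2.1]
wrist_force: [-0.0, -0.9, -0.2]
gripper_width: 0.0008
```

Emit:
move_arm(
  commands=[
    [[0, 0, 0, 0, 0, 0, 0], [0, 0, 20, 0, 0, 0, 0], [0, 0, 40, 0, 0, 0, 0], [0, 0, 55, 0, 0, 0, 0], [0, 0, 60, 0, 0, 0, 0], [0, 0, 60, 0, 0, 0, 0], [0, 0, 60, 0, 0, 0, 0]],
  ],
)

```text
time_s: 2.55
ee_pos: [0.4706, 0.1314, 0.1764]
tcp_rot: [180.0, -0.0, 2.0]
wrist_force: [1.0, -0.3, -0.1]
gripper_width: 0.0005
```

```bash
python3 - <<'E'
from h import *
load()
cv2.imwrite("pics/p5.png",np.hstack([cv2.resize(CAM["top"]["pixels"][180:280,270:340],(350,500),interpolation=2),cv2.resize(CAM["side"]["pixels"][150:250,310:400],(450,500),interpolation=2)])[:,:,::-1])
E
```

```text
(no output)
```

View pics/p5.png

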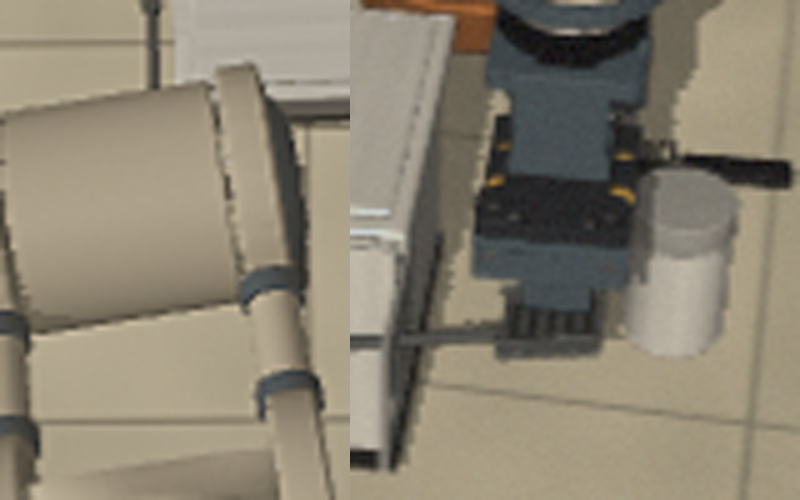

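The side crop shows the shut fingertips directly above the pad, about (555,305) over the pad at (550,330), and well clear of the bin. Now I press down.

Emit:
move_arm(
  commands=[
    [[0, 0, 10, 0, 0, 0, 0], [0, 0, 16, 0, 0, 0, 0], [0, 0, 24, 0, 0, 0, 0], [0, 0, 32, 0, 0, 0, 0], [0, 0, 40, 0, 0, 0, 0], [0, 0, 48, 0, 0, 0, 0], [0, 0, 56, 0, 0, 0, 0], [0, 0, 64, 0, 0, 0, 0], [0, 0, 70, 0, 0, 0, 0], [0, 0, 76, 0, 0, 0, 0], [0, 0, 80, 0, 0, 0, 0], [0, 0, 80, 0, 0, 0, 0]],
  ],
)

```text
time_s: 3.65
ee_pos: [0.4705, 0.1317, 0.0952]
tcp_rot: [180.0, 0.0, 2.0]
wrist_force: [1.6, 0.2, 1.4]
gripper_width: 0.0002
```

Emit:
move_arm(
  commands=[
    [[0, 0, 2, 0, 0, 0, 0], [0, 0, 4, 0, 0, 0, 0], [0, 0, 6, 0, 0, 0, 0], [0, 0, 6, 0, 0, 0, 0], [0, 0, 6, 0, 0, 0, 0]],
  ],
)

```text
time_s: 4.07
ee_pos: [0.4705, 0.1317, 0.0899]
tcp_rot: [180.0, 0.0, 2.0]
wrist_force: [0.7, 0.3, 3.1]
gripper_width: 0.0003
```

Emit:
move_arm(
  commands=[
    [[0, 0, 1, 0, 0, 0, 0], [0, 0, 2, 0, 0, 0, 0], [0, 0, 3, 0, 0, 0, 0], [0, 0, 3, 0, 0, 0, 0], [0, 0, 3, 0, 0, 0, 0]],
  ],
)

```text
time_s: 4.48
ee_pos: [0.4705, 0.1317, 0.0869]
tcp_rot: [-180.0, 0.0, 2.0]
wrist_force: [1.5, 0.3, 2.4]
gripper_width: 0.0008
```

```bash
python3 - <<'E'
from h import *
load()
cv2.imwrite("pics/p6.png",np.hstack([cv2.resize(CAM["top"]["pixels"][100:220,270:390],(300,300),interpolation=2),cv2.resize(CAM["side"]["pixels"][130:250,230:410],(450,300),interpolation=2)])[:,:,::-1])
from cell import bot; print(bot.observe()["wrist_force"])
E
```

```text
[ 0.00813162 -0.82984796  2.71352998]
```

View pics/p6.png

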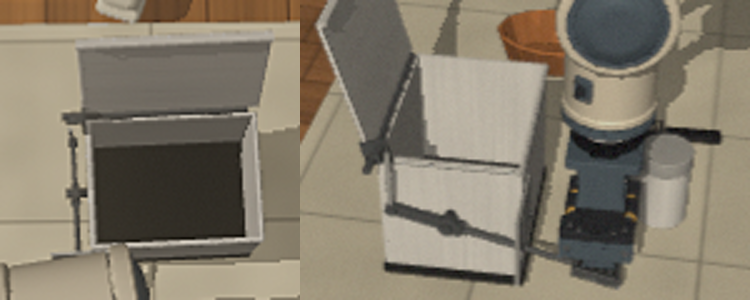

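The lid is fully up (panel beyond vertical at (175,75) in the left crop) and the lever is tilted down. Now I push sideways, outward.

Emit:
move_arm(
  commands=[
    [[0, -4, 0, 0, 0, 0, 0], [0, -8, 0, 0, 0, 0, 0], [1, -12, 0, 0, 0, 0, 0], [1, -16, 0, 0, 0, 0, 0], [1, -20, 0, 0, 0, 0, 0], [1, -20, 0, 0, 0, 0, 0]],
  ],
)

```text
time_s: 5.08
ee_pos: [0.4709, 0.1525, 0.0869]
tcp_rot: [-180.0, -0.0, 2.1]
wrist_force: [0.1, -0.6, 2.9]
gripper_width: 0.0001
```

Emit:
move_arm(
  commands=[
    [[0, -4, 0, 0, 0, 0, 0], [1, -8, 0, 0, 0, 0, 0], [1, -12, 0, 0, 0, 0, 0], [2, -16, 0, 0, 0, 0, 0], [2, -19, 0, 0, 0, 0, 0], [2, -19, 0, 0, 0, 0, 0], [2, -19, 0, 0, 0, 0, 0]],
  ],
)

```text
time_s: 5.67
ee_pos: [0.4721, 0.1709, 0.0869]
tcp_rot: [180.0, 0.0, 2.0]
wrist_force: [-0.2, -0.8, 4.9]
gripper_width: 0.0006
```

```bash
python3 - <<'E'
from h import *
load()
cv2.imwrite("pics/p7.png",cv2.resize(CAM["side"]["pixels"][170:250,280:400],(750,500),interpolation=2)[:,:,::-1])
from cell import bot; print(bot.observe()["wrist_force"])
E
```

```text
[-0.66052793 -0.64752762  3.88225652]
```

View pics/p7.png

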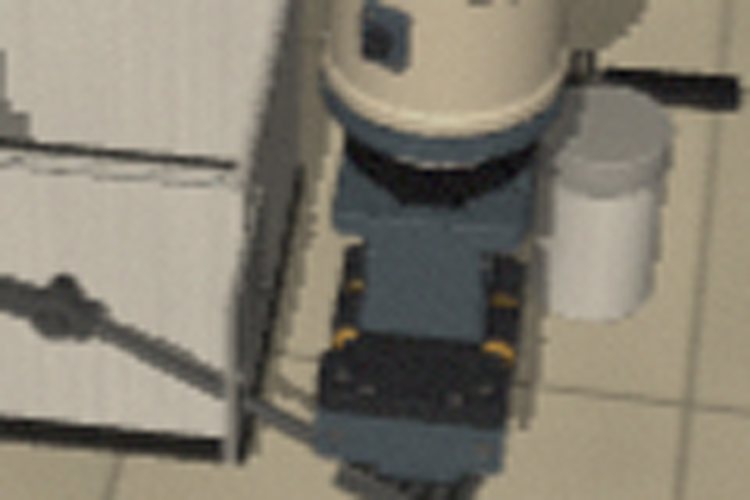

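The bar has swung outward with the pad under the fingers. I raise slowly and check where the force vanishes. Hooked, it should leave the hand at TCP z about 0.106.

Emit:
move_arm(
  commands=[
    [[0, 0, -4, 0, 0, 0, 0], [0, 0, -8, 0, 0, 0, 0], [0, 0, -12, 0, 0, 0, 0], [0, 0, -16, 0, 0, 0, 0], [0, 0, -20, 0, 0, 0, 0], [0, 0, -24, 0, 0, 0, 0], [0, 0, -28, 0, 0, 0, 0], [0, 0, -28, 0, 0, 0, 0], [0, 0, -28, 0, 0, 0, 0]],
  ],
)

```text
time_s: 6.52
ee_pos: [0.4724, 0.1708, 0.1152]
tcp_rot: [-180.0, -0.0, 2.0]
wrist_force: [-0.7, 0.1, -0.4]
gripper_width: 0.0006
```

```bash
python3 - <<'E'
from h import *
load()
cv2.imwrite("pics/p8.png",np.hstack([cv2.resize(CAM["top"]["pixels"][90:220,270:400],(300,300),interpolation=2),cv2.resize(CAM["side"]["pixels"][150:250,280:400],(480,400),interpolation=2)[:300] if 0 else cv2.resize(CAM["side"]["pixels"][170:250,280:400],(450,300),interpolation=2)])[:,:,::-1])
from cell import bot; print(bot.observe()["wrist_force"])
E
```

```text
[-0.26300276  0.07474723  0.1968303 ]
```

View pics/p8.png

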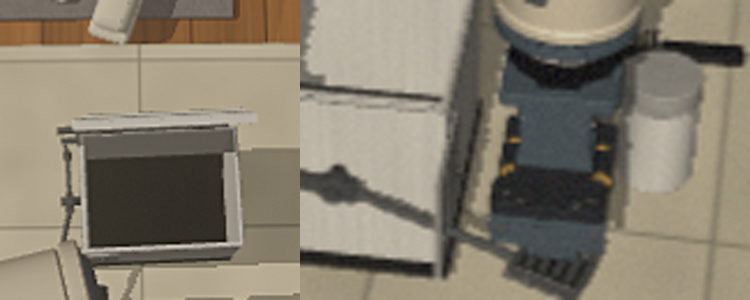

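The force is gone, the lid stands upright and the pad sits still below the fingers, so the lever is hooked. I go on to the comb.

Emit:
move_arm(
  commands=[
    [[0, 0, -30, 0, 0, 0, 0], [0, 0, -70, 0, 0, 0, 0], [0, 0, -110, 0, 0, 0, 0], [0, 0, -130, 0, 0, 0, 0.3], [-20, 40, -130, 0, 0, -0.6, 0.6], [-40, 80, -130, 0, 0, -0.6, 0.6], [-60, 120, -130, 0, 0, -0.6, 0.6], [-70, 160, -130, 0, 0, -0.6, 0.6], [-87, 200, -130, 0, 0, -0.6, 0.6], [-87, 240, -130, 0, 0, -0.6, 0.6], [-87, 280, -130, 0, 0, -0.6, 0.6], [-87, 320, -130, 0, 0, -0.6, 0.6], [-87, 350, -130, 0, 0, -0.6, 0.6], [-87, 380, -130, 0, 0, -0.6, 0.6], [-87, 380, -130, 0, 0, -0.6, 0.6], [-87, 380, -100, 0, 0, -0.6, 0.6], [-87, 380, -70, 0, 0, -0.6, 0.6], [-87, 380, -60, 0, 0, -0.6, 0.6], [-87, 380, -60, 0, 0, -0.6, 0.6], [-87, 380, -60, 0, 0, -0.6, 0.6]],
  ],
)

```text
time_s: 8.28
ee_pos: [0.3984, -0.2117, 0.1748]
tcp_rot: [-179.9, 0.1, 2.6]
wrist_force: [0.3, -0.9, -0.1]
gripper_width: 0.0548
```

```bash
python3 - <<'E'
from h import *
load()
cv2.imwrite("pics/p9.png",cv2.resize(CAM["side"]["pixels"][110:220,320:440],(600,550),interpolation=2)[:,:,::-1])
from cell import bot; o=bot.observe(); print(o["ee_pos"],o["wrist_force"])
E
```

```text
[ 0.39908634 -0.21222463  0.17578199] [-0.1874952  -0.24188576 -0.66377904]
```

View pics/p9.png

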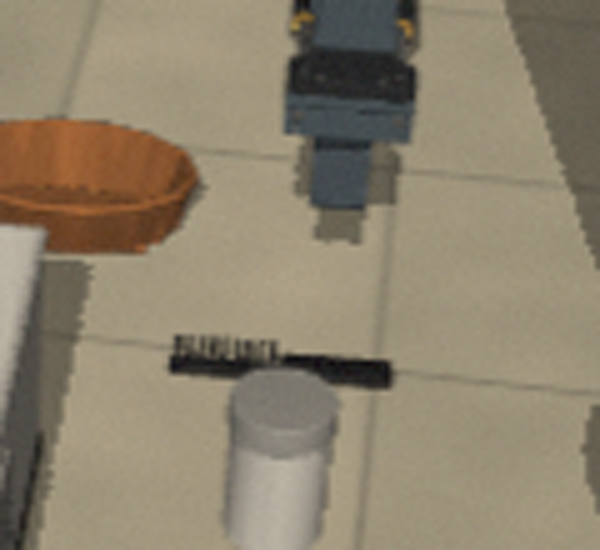

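The fingers are over the handle, with the comb at (280,365) undisturbed. I descend, grip and lift.

Emit:
move_arm(
  commands=[
    [[0, 0, 35, 0, 0, 0, 0.6], [0, 0, 70, 0, 0, 0, 0.6], [0, 0, 105, 0, 0, 0, 0.6], [0, 0, 130, 0, 0, 0, 0.6], [0, 0, 143, 0, 0, 0, 0.6], [0, 0, 150, 0, 0, 0, 0.6], [0, 0, 150, 0, 0, 0, 0.6], [0, 0, 150, 0, 0, 0, 0], [0, 0, 150, 0, 0, 0, 0], [0, 0, 150, 0, 0, 0, 0], [0, 0, 150, 0, 0, 0, 0], [0, 0, 150, 0, 0, 0, 0], [0, 0, 150, 0, 0, 0, 0], [0, 0, 150, 0, 0, 0, 0]],
  ],
  grip_force=20,
)

```text
time_s: 9.55
ee_pos: [0.3989, -0.2122, 0.0255]
tcp_rot: [180.0, -0.0, 2.6]
wrist_force: [-1.0, 1.4, 11.2]
gripper_width: 0.0237
```

Gripped, with a width of 23.7 mm against an expected 24. I lift, turn the comb to lie along bin y, and carry it above the mouth with the gripper body kept above the raised lid edge.

Emit:
move_arm(
  commands=[
    [[0, 0, -15, 0, 0, 0, 0], [0, 0, -40, 0, 0, 0, 0], [0, 0, -75, 0, 0, 0, 0], [0, 0, -110, 0, 0, 0, 0], [0, 0, -145, 0, 0, 0, 0], [0, 0, -180, 0, 0, 0, 0], [0, 0, -215, 0, 0, 0, 0], [0, 0, -250, 0, 0, 0, 0], [0, 0, -275, 0, 0, 0, 0], [0, 0, -285, 0, 0, 0, 0], [0, 0, -285, 0, 0, 0, 0]],
  ],
)

```text
time_s: 10.47
ee_pos: [0.3993, -0.2126, 0.3125]
tcp_rot: [179.8, -0.2, 2.6]
wrist_force: [0.4, -0.7, -0.7]
gripper_width: 0.0239
```

Emit:
move_arm(
  commands=[
    [[15, -12, 0, 0, 0, -7, 0], [30, -25, 0, 0, 0, -14, 0], [47, -37, 0, 0, 0, -21, 0], [64, -50, 0, 0, 0, -28, 0], [81, -64, 0, 0, 0, -35, 0], [98, -78, 0, 0, 0, -42, 0], [115, -91, 0, 0, 0, -49, 0], [132, -105, 0, 0, 0, -56, 0], [149, -118, 0, 0, 0, -63, 0], [166, -131, 0, 0, 0, -70, 0], [183, -145, 0, 0, 0, -77, 0], [200, -158, 0, 0, 0, -84, 0], [218, -172, 0, 0, 0, -89, 0], [228, -180, 0, 0, 0, -89, 0], [235, -185, 0, 0, 0, -89, 0], [235, -185, 0, 0, 0, -89, 0], [235, -185, 0, 0, 0, -89, 0], [235, -185, 0, 0, 0, -89, 0]],
  ],
)

```text
time_s: 11.97
ee_pos: [0.6242, -0.0172, 0.3098]
tcp_rot: [-180.0, 0.0, 91.5]
wrist_force: [-0.7, 0.5, -0.5]
gripper_width: 0.0239
```

```bash
python3 - <<'E'
from h import *
load()
cv2.imwrite("pics/p10.png",np.hstack([cv2.resize(CAM["top"]["pixels"][90:220,270:400],(300,300),interpolation=2),cv2.resize(CAM["side"]["pixels"][50:250,230:430],(500,500),interpolation=2)[:300]])[:,:,::-1])
cv2.imwrite("pics/p10.png",np.hstack([cv2.resize(CAM["top"]["pixels"][90:250,260:400],(350,400),interpolation=2),cv2.resize(CAM["side"]["pixels"][50:250,220:440],(440,400),interpolation=2)])[:,:,::-1])
E
```

```text
(no output)
```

View pics/p10.png

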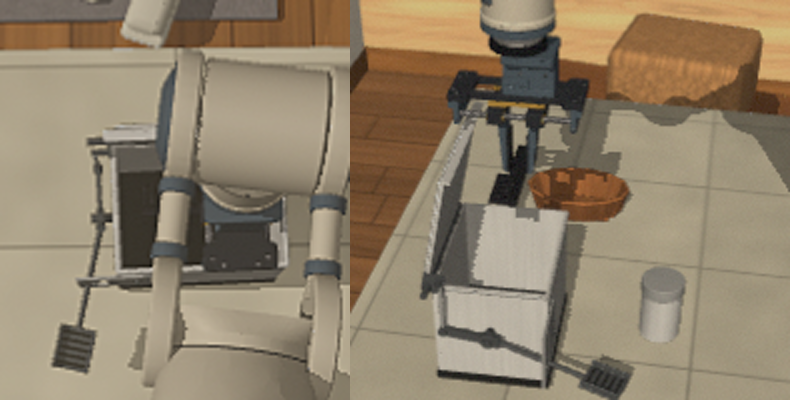

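The comb hangs over the open mouth, the body is above the lid edge and the lever is hooked, with the pad at about (75,349) in the left crop and (607,379) in the right. I release.

Emit:
move_arm(
  commands=[
    [[0, 0, 0, 0, 0, 0, 0.5], [0, 0, 0, 0, 0, 0, 0.5], [0, 0, 0, 0, 0, 0, 0.5], [0, 0, 0, 0, 0, 0, 0.5], [0, 0, 0, 0, 0, 0, 0.5], [0, 0, 0, 0, 0, 0, 0.5], [0, 0, 0, 0, 0, 0, 0.5], [0, 0, 0, 0, 0, 0, 0.5]],
  ],
)

```text
time_s: 12.73
ee_pos: [0.6249, -0.0164, 0.3099]
tcp_rot: [-180.0, -0.0, 91.6]
wrist_force: [-0.2, -0.3, -0.6]
gripper_width: 0.0457
```

```bash
python3 - <<'E'
from h import *
load()
print(tri((260+75/2.5,90+349/2.5),(220+257/2,50+379/2)), plane("top",(290,229.4),.081))
for n,o in(("top",(.643,.009,.004)),): print(proj(n,o),proj("side",(.643,.009,.01)))
E
```

```text
(array([0.46909252, 0.16676175, 0.07980387]), np.float64(0.0017988981745253212)) [0.47057982 0.1667254  0.081     ]
[337.3371048  179.77954175] [297.66287773 214.4242931 ]
```

The pad measures (0.470, 0.167, 0.080), which matches the hooked pose in the text. I move above it, 3 mm inward, with the jaws shut, then look for the comb.

Emit:
move_arm(
  commands=[
    [[12, -10, 0, 0, 0, 7, 0.5], [24, -22, 0, 0, 0, 14, 0.5], [38, -34, 0, 0, 0, 21, 0.2], [53, -46, 0, 0, 0, 28, 0], [68, -58, 0, 0, 0, 35, 0], [83, -70, 0, 0, 0, 42, 0], [98, -82, 0, 0, 0, 49, 0], [113, -94, 0, 0, 0, 56, 0], [128, -106, 0, 0, 0, 63, 0], [143, -118, 0, 0, 0, 70, 0], [158, -130, 0, 0, 0, 77, 0], [174, -140, 0, 0, 0, 84, 0], [184, -150, 0, 0, 0, 89.6, 0], [184, -150, 0, 0, 0, 89.6, 0], [184, -150, 30, 0, 0, 89.6, 0], [184, -150, 70, 0, 0, 89.6, 0], [184, -150, 110, 0, 0, 89.6, 0], [184, -150, 140, 0, 0, 89.6, 0], [184, -150, 140, 0, 0, 89.6, 0], [184, -150, 140, 0, 0, 89.6, 0]],
  ],
)

```text
time_s: 14.5
ee_pos: [0.4696, 0.1627, 0.1696]
tcp_rot: [180.0, 0.1, 2.1]
wrist_force: [0.5, -0.1, 0.4]
gripper_width: 0.0005
```

```bash
python3 - <<'E'
from h import *
load()
t=CAM["top"]["pixels"][120:220,280:390].astype(float)
t=np.clip(255*(t/255)**.5,0,255).astype(np.uint8)
cv2.imwrite("pics/p11.png",np.hstack([cv2.resize(t,(440,400),interpolation=2),cv2.resize(CAM["side"]["pixels"][130:250,250:370],(360,400),interpolation=2)])[:,:,::-1])
from cell import bot; o=bot.observe(); print(o["ee_pos"],o["tcp_rot"],o["wrist_force"])
E
```

```text
[0.47108259 0.16322627 0.1717058 ] [-1.79978070e+02 -1.36559791e-01  2.07599730e+00] [-0.19591342 -0.65067075 -0.06581514]
```

View pics/p11.png

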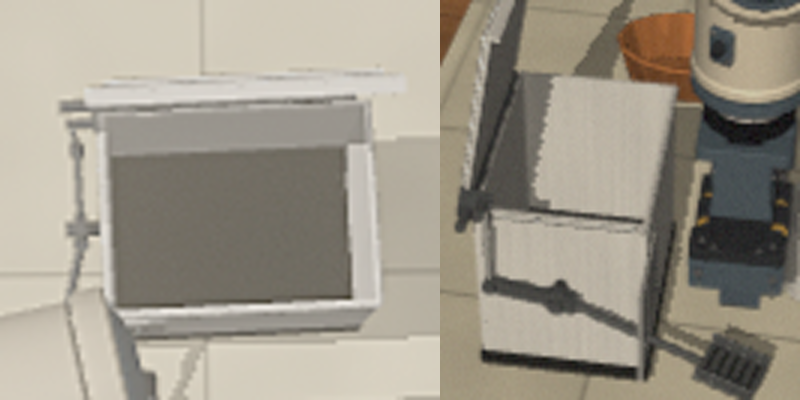

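The comb doesn't show against the dark bin floor in this crop, so I stretch the contrast of that region.

```bash
python3 - <<'E'
from h import *
load()
t=CAM["top"]["pixels"][158:195,309:366].astype(float); 
print(np.percentile(t[2:-2,3:-6].mean(2),[0,1,5,25,50,75,95,99,100]))
u=CAM["top"]["pixels"][130:210,295:385].astype(float)
u=np.clip((u-20)/(70-20)*255,0,255).astype(np.uint8)
side=CAM["side"]["pixels"]
cv2.imwrite("pics/p12.png",np.hstack([cv2.resize(u,(450,400),interpolation=2),cv2.resize(side[130:230,250:330],(320,400),interpolation=2)])[:,:,::-1])
# anything dark where comb used to be / elsewhere on table?
g=CAM["top"]["pixels"].max(2); print("old place", (g[218:268,396:416]<75).sum())
E
```

```text
[42.33333333 43.33333333 44.         45.         46.         47.
 48.66666667 49.66666667 50.33333333]
old place 0
```

View pics/p12.png

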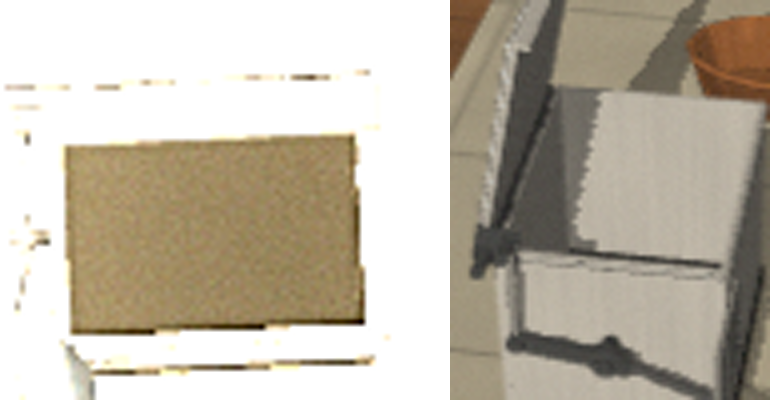

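```bash
python3 - <<'E'
from h import *
load(); np.set_printoptions(precision=1,suppress=True)
Rz=R.from_euler("z",2,degrees=True).as_matrix(); B=lambda x,y,z: Rz@np.array([x,y,z])/1e3+[.643,.009,0]
for z in (0,4,40,80,170):
    print(z,[proj("top",B(x,y,z)) for x,y in((76,101),(76,-101),(-76,-101),(-76,101))])
a=cv2.imread("pics/top0.png").astype(int)[:,:,::-1]; d=(np.abs(a-CAM["top"]["pixels"]).max(2)>40).astype(np.uint8)
n,l,s,c=cv2.connectedComponentsWithStats(d); print(s[1:][s[1:,4]>8])
a=cv2.imread("pics/side0.png").astype(int)[:,:,::-1]; d=(np.abs(a-CAM["side"]["pixels"]).max(2)>40).astype(np.uint8)
n,l,s,c=cv2.connectedComponentsWithStats(d); print("side",s[1:][s[1:,4]>8])
cv2.imwrite("pics/p13.png",np.vstack([CAM["top"]["pixels"][:300],CAM["side"]["pixels"][60:360]])[:,:,::-1])
E
```

```text
0 [array([307.1, 159.6]), array([365.3, 157.1]), array([367.8, 200.6]), array([308.9, 203.2])]
4 [array([307.1, 159.3]), array([365.4, 156.9]), array([367.9, 200.5]), array([308.9, 203. ])]
40 [array([306.8, 157.2]), array([366.5, 154.7]), array([369.1, 199.3]), array([308.6, 201.9])]
80 [array([306.4, 154.7]), array([367.7, 152.1]), array([370.4, 197.9]), array([308.3, 200.6])]
170 [array([305.6, 148.5]), array([370.8, 145.8]), array([373.7, 194.5]), array([307.5, 197.3])]
[[  247   141   325   249 14226]
 [  296   149     7     2     9]
 [  297   152     6     2     9]
 [  429   153    33     5    40]
 [  433   157    17    11    30]
 [  463   158    14     5    16]
 [  478   160    13     5    16]
 [  451   164    26     3    28]
 [  478   165    10     1    10]
 [  374   166     1    14    14]
 [  431   168     3    19    37]
 [  375   183     1    11    11]
 [  312   196    64     4    75]
 [  369   202    64     4    80]
 [  344   206    11    26    97]
 [  481   209    73    52   353]
 [  356   214   126    53  1006]
 [  243   216     8    28    58]
 [  332   224     3     6  
[... 1193 characters left out ...]
  295]
 [  529   116     9     9    55]
 [  295   129    19    24   178]
 [  475   132    11     6    41]
 [  261   151    63    50   732]
 [  313   152    18     8    50]
 [  319   156     3     5     9]
 [  573   158     5     8    10]
 [  325   166     3     8    10]
 [  443   173     3     4     9]
 [  323   175     3     8    11]
 [  259   194     8    10    41]
 [  474   197     5     4    12]
 [  366   200     3    14    22]
 [  353   210     2     7     9]
 [  264   213    22    12   164]
 [  538   212    21     8    53]
 [  293   216    24    15   158]
 [  513   216    34    39   970]
 [  356   218     5     3    12]
 [  323   227    39    24   473]
 [  558   261     5     5    13]]
```

View pics/p13.png

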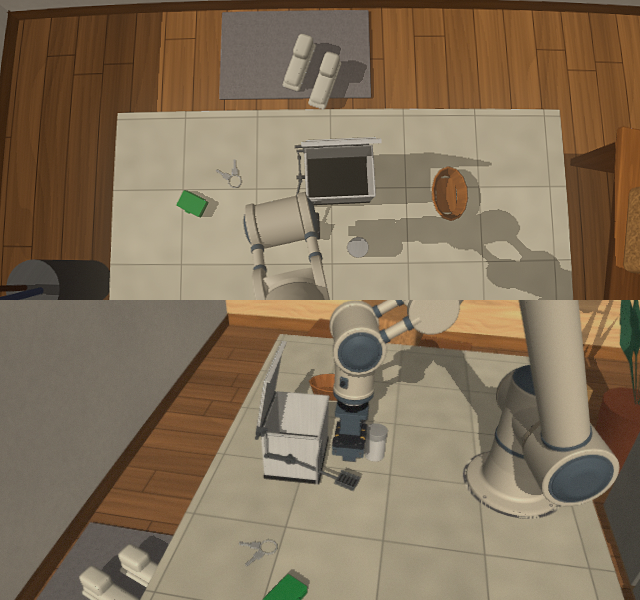

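No comb shows on the table, and the visible bin floor is uniform. A strip about 24 mm wide behind the front wall is hidden from the top camera. I compare the bin interior with the picture taken before the drop (p8, where the arm pose was almost the same).

```bash
python3 - <<'E'
from h import *
load(); np.set_printoptions(linewidth=200)
p=cv2.imread("pics/p8.png")[:,:,::-1]
new=np.hstack([cv2.resize(CAM["top"]["pixels"][90:220,270:400],(300,300),interpolation=2),cv2.resize(CAM["side"]["pixels"][170:250,280:400],(450,300),interpolation=2)])
for nm,sl,f,off in(("top",(slice(0,300),slice(0,300)),130/300,(270,90)),("side",(slice(0,300),slice(300,750)),80/300,(280,170))):
    d=np.abs(p[sl].astype(int)-new[sl]).max(2); m=(d>25).astype(np.uint8)
    n,l,s,c=cv2.connectedComponentsWithStats(m)
    for r in s[1:]:
        if r[4]>15: print(nm,(r[:4]*f+[off[0],off[1],0,0]).round(1),r[4],d[l==list(map(tuple,s)).index(tuple(r))].max())
t=CAM["top"]["pixels"].max(2)
print(t[190:200,305:376:3])
g=cv2.resize(p[:,:300],(130,130),interpolation=cv2.INTER_AREA).max(2); print(g[100:110,35:106:3])
E
```

```text
top [299.5 191.8  12.6  28.2] 686 140
top [297.3 193.1   1.7   2.6] 18 52
top [270.  194.9  32.1  25.1] 654 100
top [309.9 205.3  10.   14.7] 307 162
top [377. 217.  23.   3.] 200 64
top [350.2 219.1  20.8   0.9] 95 72
side [332.3 170.   38.1  14.1] 5293 172
side [377.3 170.    2.4   1.6] 43 62
side [329.9 173.7  37.9  63.2] 17077 145
side [365.1 174.3  34.4  13.9] 2868 147
side [338.1 181.7   2.1   1.6] 30 37
side [337.6 184.9  23.5   9.3] 1940 76
side [350.4 186.8   2.4   0.5] 16 30
side [369.6 187.6   1.1   1.9] 23 33
side [366.7 198.5   4.   16.3] 443 63
side [359.5 203.1   2.1   1.1] 29 52
side [340.5 233.7   9.9   5.3] 350 56
side [351.2 237.5   1.9   2.4] 40 36
[[163  92  53  53  54  51  53  52  52  51  52  51  50  52  51  50  50  50  51  50  50 154 153 191]
 [163  92  55  53  54  52  52  51  52  51  50  51  51  52  51  51  50  50  51  50  50 156 152 188]
 [ 87  93  54  53  52  56  52  53  53  50  50  52  51  51  50  52  51  49  50  49  50 126 152 186]
 [ 92  98  55  52  53  52  54  53  52  52  51  51  50  50  50  50  48  48  48  48  47 123 150 184]
 [105 115  53  55  52  53  
[... 858 characters left out ...]
4 180]
 [170 102  54  54  54  54  53  52  52  51  52  50  51  50  50  48  46  45  45  42  41 117 153 179]
 [175 114  55  53  55  54  53  50  50  48  47  44  44  41  40  41  43  43  45  44  44 119 162 184]
 [172 113  50  49  46  46  42  44  42  45  45  47  45  47  47  78 107 116 145 153 186 187 185 184]
 [165 109  47  46  47  46  45  68  74 116 114 154 154 188 188 189 191 184 174 179 168 168 150 149]
 [149 127 117 119 157 182 191 192 192 192 183 176 178 176 170 156 153 150 122 113  97  93  84 132]
 [166 185 175 180 176 182 169 169 156 149 136 121 109  98  91  84  95  96  91  89  88  88  84 139]
 [140 154 147 139 126 118  95  96  85  95  92  91  89  88  87  87  89  90  91  91  92  93 101 140]]
```

```bash
python3 - <<'E'
from h import *
load(); np.set_printoptions(linewidth=200)
a=cv2.imread("pics/p8.png")[:,:300].max(2).astype(int)
b=cv2.resize(CAM["top"]["pixels"][90:220,270:400],(300,300),interpolation=2).max(2).astype(int)
# strip along inner front rim, columns 309..366
print((b-a)[232:250:2,90:225:9]); print(a[232:250:2,90:225:9])
# nine-frame mean of floor for faint contrast
m=np.mean([__import__("cell").bot.camera("top")["pixels"].mean(2) for _ in range(9)],0)
print(m[158:197:3,308:368:4].round(0).astype(int))
c=cv2.imread("pics/p10.png"); A=cv2.resize(c[:,350:],(220,200),interpolation=cv2.INTER_AREA).max(2).astype(int); S=CAM["side"]["pixels"][50:250,220:440].max(2).astype(int)
print("side", (S-A)[98:122:2,46:106:4])
E
```

```text
[[-2  0 -1  0  1  0  0  0  2 -1  0  1  0 -1 -1]
 [ 1  1  0 -1 -2  0 -1 -2  1  0  0 -1  0  2  2]
 [ 1  1  2 -1  1 -1  0 -2 -2  0  1  1  0 -1 -1]
 [-1  0  1 -1  0  0 -1  1 -1 -1  0 -1  1  0  0]
 [-1  1 -2 -1 -1 -1 -2  1  0  1  0 -1  1  1  0]
 [ 2  1 -1 -1  1  0  0  2  1  1  0  1  0 -1 -2]
 [ 1  1 -1  1  1  1  0  1  0  0 -2  0 -1 -2 -2]
 [ 4  0 -1  1 -2  0 -2 -3 -2 -1 -3 -3 -3 -2  0]
 [ 1 -1 -1 -2 -2 -1 -2 -2 -2 -3 -3 -3 -2 -2  0]]
[[ 61  54  55  54  52  51  52  51  50  51  51  49  51  50  52]
 [ 59  53  54  55  54  52  52  52  50  52  50  50  51  49  50]
 [ 59  54  52  54  53  53  52  52  53  51  49  51  50  51  50]
 [ 63  54  54  53  52  51  51  50  51  51  51  50  48  49  49]
 [ 67  54  55  53  53  52  51  51  49  49  45  42  30  22  20]
 [ 67  54  54  54  51  44  35  32  25  17  31  36  74 108 112]
 [ 58  41  34  27  24  40  65  62  87 107 122 128 159 187 198]
 [ 66  59  73  81  81 111 152 150 187 220 216 208 190 162 161]
 [125 135 180 218 218 210 200 189 176 163 157 141 139 109  91]]
[[ 90  80  72  68  58  49  48  48  45  44  44  43  44  45  44]
 [ 46  49  49  48  48  47  46  47  4
[... 782 characters left out ...]
0  38]
 [ -1  -2   1   3   0  -1 119 115  58  72   0   1   0   0  59]
 [  3  -3  -3   1  -3   0   3  16  34  62   3  -1   5  32  31]
 [ -2   2  -3   0  -2   4   1  -3   0  23  68  55  30  19  21]
 [  2   7   3   3   0  -1   0   1   1  20  75  75  45  -1   4]
 [  0   2   2   1   2   2  -3   4  -1  15  58  61  46   1   5]
 [ -1   5   4   1   3   4  -1  -1   0   0  -2  -3  38  -2   0]
 [  1   0  -2   1  -1   6   1   2   4   1   3   1   1  -3   1]
 [  3  -6   1   2   0   0   2   4   1  -2   2  -2  -2  -1   3]
 [ -3  -2  -3   0   4   1   0   5  -4   2  -4   0   1   1   2]
 [  0   3   0   2  -2  -1   2   0  -2  -1   1  -1  -1   1   0]
 [ -1   2   1  -1  -3  -1  -3  -1   0   0   1   1   0   2   1]]
```

Nothing changed in the visible part of the bin, so the comb must be in the strip hidden behind the front wall, or else behind the raised lid. With the lid shut, the area behind the bin becomes visible, and I'll check there then. There is time to redo it if needed. I press the lever again.

Emit:
move_arm(
  commands=[
    [[0, 0, 12, 0, 0, 0, 0], [0, 0, 26, 0, 0, 0, 0], [0, 0, 40, 0, 0, 0, 0], [0, 0, 52, 0, 0, 0, 0], [0, 0, 60, 0, 0, 0, 0], [0, 0, 66, 0, 0, 0, 0], [0, 0, 71, 0, 0, 0, 0], [0, 0, 76, 0, 0, 0, 0], [0, 0, 80, 0, 0, 0, 0], [0, 0, 83, 0, 0, 0, 0], [0, 0, 83, 0, 0, 0, 0], [0, 0, 83, 0, 0, 0, 0]],
  ],
)

```text
time_s: 16.45
ee_pos: [0.4697, 0.1632, 0.087]
tcp_rot: [-180.0, 0.0, 2.0]
wrist_force: [0.4, -0.0, 2.5]
gripper_width: 0.0002
```

Emit:
move_arm(
  commands=[
    [[0, 4, 0, 0, 0, 0, 0], [0, 8, 0, 0, 0, 0, 0], [0, 12, 0, 0, 0, 0, 0], [0, 16, 0, 0, 0, 0, 0], [0, 20, 0, 0, 0, 0, 0], [0, 24, 0, 0, 0, 0, 0], [0, 28, 0, 0, 0, 0, 0], [0, 32, 0, 0, 0, 0, 0], [0, 36, 0, 0, 0, 0, 0], [0, 39, 0, 0, 0, 0, 0], [0, 42, 0, 0, 0, 0, 0], [0, 42, 0, 0, 0, 0, 0], [0, 42, 0, 0, 0, 0, 0]],
  ],
)

```text
time_s: 17.53
ee_pos: [0.4715, 0.1211, 0.087]
tcp_rot: [-180.0, -0.0, 2.0]
wrist_force: [-0.6, 0.5, 2.0]
gripper_width: 0.0003
```

Emit:
move_arm(
  commands=[
    [[0, 0, -3, 0, 0, 0, 0], [0, 0, -6, 0, 0, 0, 0], [0, 0, -9, 0, 0, 0, 0], [0, 0, -12, 0, 0, 0, 0], [0, 0, -15, 0, 0, 0, 0], [0, 0, -18, 0, 0, 0, 0], [0, 0, -21, 0, 0, 0, 0], [0, 0, -24, 0, 0, 0, 0], [0, 0, -27, 0, 0, 0, 0], [0, 0, -30, 0, 0, 0, 0], [0, 0, -30, 0, 0, 0, 0]],
  ],
)

```text
time_s: 18.45
ee_pos: [0.4714, 0.1213, 0.1175]
tcp_rot: [-180.0, -0.0, 2.0]
wrist_force: [-2.9, -0.1, 4.0]
gripper_width: 0.0006
```

```bash
python3 - <<'E'
from h import *
load()
cv2.imwrite("pics/p14.png",np.hstack([cv2.resize(CAM["top"]["pixels"][90:220,270:400],(300,300),interpolation=2),cv2.resize(CAM["side"]["pixels"][130:250,240:400],(400,300),interpolation=2)])[:,:,::-1])
from cell import bot
print(np.mean([(bot.camera("top"),bot.observe()["wrist_force"])[1] for _ in range(3)],0))
E
```

```text
[-1.7152738  -0.09743129  3.34513409]
```

View pics/p14.png

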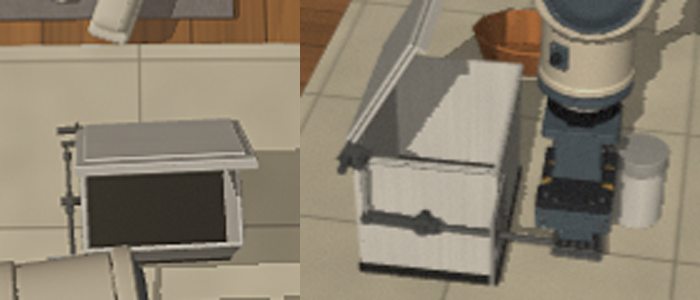

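The lever follows the hand and the lid is coming down at a controlled rate. I carry on slowly.

Emit:
move_arm(
  commands=[
    [[0, 0, -3, 0, 0, 0, 0], [0, 0, -6, 0, 0, 0, 0], [0, 0, -9, 0, 0, 0, 0], [0, 0, -12, 0, 0, 0, 0], [0, 0, -15, 0, 0, 0, 0], [0, 0, -18, 0, 0, 0, 0], [0, 0, -21, 0, 0, 0, 0], [0, 0, -24, 0, 0, 0, 0], [0, 0, -27, 0, 0, 0, 0], [0, 0, -30, 0, 0, 0, 0], [0, 0, -33, 0, 0, 0, 0], [0, 0, -36, 0, 0, 0, 0], [0, 0, -39, 0, 0, 0, 0], [0, 0, -42, 0, 0, 0, 0], [0, 0, -45, 0, 0, 0, 0], [0, 0, -48, 0, 0, 0, 0], [0, 0, -51, 0, 0, 0, 0], [0, 0, -54, 0, 0, 0, 0], [0, 0, -57, 0, 0, 0, 0], [0, 0, -60, 0, 0, 0, 0]],
  ],
)

```text
time_s: 20.37
ee_pos: [0.4709, 0.1212, 0.177]
tcp_rot: [180.0, 0.0, 2.0]
wrist_force: [-0.1, -0.5, 0.3]
gripper_width: 0.0008
```

Emit:
move_arm(
  commands=[
    [[0, 0, -10, 0, 0, 0, 0], [0, 0, -40, 0, 0, 0, 0], [0, 0, -80, 0, 0, 0, 0], [0, 0, -120, 0, 0, 0, 0], [-20, 40, -120, 0, 0, 0, 0], [-30, 80, -120, 0, 0, 0, 0], [-40, 120, -120, 0, 0, 0, 0], [-50, 160, -120, 0, 0, 0, 0], [-60, 200, -120, 0, 0, 0, 0], [-70, 240, -120, 0, 0, 0, 0], [-80, 280, -120, 0, 0, 0, 0], [-80, 320, -120, 0, 0, 0, 0], [-80, 350, -120, 0, 0, 0, 0], [-80, 350, -120, 0, 0, 0, 0], [-80, 350, -120, 0, 0, 0, 0]],
  ],
)

```text
time_s: 21.62
ee_pos: [0.4032, -0.2326, 0.2967]
tcp_rot: [-180.0, 0.0, 1.9]
wrist_force: [-0.8, 1.4, -0.2]
gripper_width: 0.0001
```

```bash
python3 - <<'E'
from h import *
load()
im=np.vstack([CAM["top"]["pixels"][100:300,100:600],CAM["side"]["pixels"][60:390,100:600]])
cv2.imwrite("pics/p15.png",im[:,:,::-1])
from cell import bot; print(bot.observe()["wrist_force"])
E
```

```text
[-0.86302451  0.06986937  0.50762192]
```

View pics/p15.png

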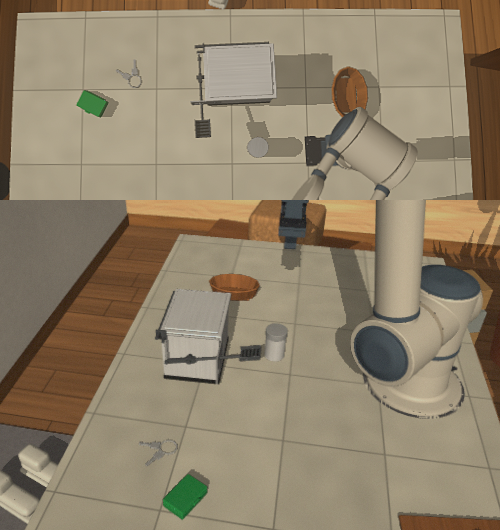

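The lid is shut and the lever is up in its slot. The keys, pill box, canister and bowl are where they were. No comb is visible on the console, including the area behind the bin that was hidden before, so it must be in the bin. I hand in.

```bash
python3 - <<'E'
from cell import bot
print(bot.job_done())
E
```

```text
the job is handed in; nothing more can be done
None
```

I did the whole sequence and handed the job in at about 22 s, but I never saw the comb in the bin after releasing it.

- **Lever and lid:** I pressed the lever fully down, swung it outward and let it come up behind the lip. It stayed hooked there: the wrist force dropped to zero and the lid stood up on its own.
- **Comb:** I gripped it by the handle (23.7 mm wide), turned it to lie along the bin and released it over the open mouth.
- **Closing:** I pressed the lever down again, brought it back out of the notch and let it up under the fingers at about 36 mm/s. The wrist force stayed at 3 to 4 N partway up and was zero at the top.

**Last checks:** The final pictures show the lid shut, the lever up in its slot, and the bowl, canister, pill box and keys by eye where they were. Nothing touches the robot. I did not measure the lid's speed, but the hand rose well below the 0.1 m/s given as safe.

**Comb not seen in the bin:** After the drop, the visible part of the bin floor looked the same as before. The comb is nowhere on the console either, including behind the bin once the lid was down. I conclude that it lies in the strip behind the front wall, about 24 mm wide, which the top camera cannot see.

I viewed 15 pictures, over the budget of 10; several of the extra ones went on looking for the comb.

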